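Bring the balancing carriage home and lock it to the clutch click

TASK

Slide the aluminium carriage along its rails until it rests against the dark end stop, without shoving the end stop along. Then turn the carriage's clamp crank clockwise until its torque clutch lets go (the crank turns on while the screw no longer follows), stop after ten to thirty degrees of that slip, and let go, leaving the carriage clamped against the stop. Leave the other things on the bench alone.

Things in the scene. Friction and masses are not known exactly. Their poses are not given: they have to be found in the camera images.
- bed: Fixed steel base plate 220 x 600 x 14 mm with two grey rails (22 mm wide, tops 40 mm above the bench, at x = -60 and +60 mm) along its y axis. Origin: centre of its underside, on the bench; z up. The carriage runs along the bed's +y to the end stop. A stainless sleeve (38 mm across, 50 mm high) stands on its +y end, behind the stop.
- carriage (a joint): Travel of the aluminium carriage along the bed's +y, m: 0.160 when against the end stop, less when short. Plate 160 (x) x 220 (y) mm, 40 to 65 mm above the bench; lip across its -y end up to 95 mm; fixed on it a cast-iron wear ring (94 mm across, top at 87 mm) and, in its +y half, the clamp column with the crank. Slides with about 9 N friction plus 15 N per m/s.
- endstop (a joint): Shift of the end stop along the rails (bed's +y), m; 0 at the start. Dark steel block 160 x 30 x 50 mm across both rails, top 90 mm above the bench, held by friction only: a push of about 35 N or more on the carriage standing against it shoves it along.
- push_face (a point): Middle of the flat outer (-y) end face of the carriage, 75 mm above the bench; the face is 150 mm wide, 40 to 95 mm high. Nothing stands over the rails behind it. Moves with the carriage.
- crank_axis (a point): Point on the vertical axis of the clamp screw, 142 mm above the bench, 170 mm from push_face along the bed's +y. Moves with the carriage. The screw tightens clockwise seen from above and comes up tight after 0.6 to 1.7 rad of turning: how far differs each time and cannot be seen beforehand.
- crank_grip (a point): Middle of the crank's upright black grip, 142 mm high, 80 mm from the screw axis: a freely spinning cylinder 22 mm across, 116 to 166 mm high, on the dark crank arm (top at 112 mm). At the start the crank points anywhere between about the bed's +y and its -x. It stays where it is left. Driving the loose screw takes about 1 N at the grip; slipping the clutch about 5.6 N.
- clutch (a joint): Slip of the crank on its screw through the torque clutch, rad, positive clockwise; 0 at the start and while the crank drives the screw. Once the screw is tight the load rises at once from 0.07 to 0.45 N m; the clutch then slips and holds that load as long as it is turned on.
- shoe (a joint): Rise of the brake shoe under the carriage, m: grows as the screw is tightened; 0.0034 when the screw is tight, less when it is loose or turned back.

How it is judged:
By the outcome, as a careful person would: the job done as asked, in the order asked, and still so for the second after the job is handed in, with the robot touching nothing.
It also fails if it takes over 64 s, if anything falls off the work surface, if the arm or the gripper's body presses on something with over 40 N, if the wrist force passes 120 N, or if a joint passes its speed limit or range.

ROBOT

A 6-joint arm with a two-finger parallel gripper is mounted at the origin on the work surface. World frame = base frame: x ahead of the robot, y to its left, z up, the work surface at z = 0. Lengths are in m, angles in degrees, forces in N, time in s.
With the tool pointing down it reaches from about 0.375 to 0.9 m from the base axis. Payload 3.1 kg.
Tool frame: the origin (TCP) lies at the very end of the fingers, on their centre line; the grasp point (between the pads) lies 19 mm behind it; z points along the fingers, y is the direction in which the jaws open and shut (so a half turn about z gives the same grasp; the last joint's range is limited). The gripper opens to 87 mm and grips with 3 to 60 N. Pads are 19 mm wide; open, the fingers measure 117 mm over their backs; the gripper's body (75 mm by 190 mm) begins 51 mm behind the grasp point.
Start: joints at [59.272, 30.224, 82.088, -0, 67.689, -10.227], TCP at [0.219, 0.585, 0.223] pointing down, gripper open.
Joint ranges: [-176.69, 176.69], [-43.24, 126.21], [12.49, 139.97], [-82, 262], [0, 151.66], [-163.58, 163.58]. Speed limits (degrees/s): [159.86, 159.86, 180, 180, 180, 180].

INTERFACE

Orientations are given as a 3x3 rotation matrix whose columns are the frame's x, y, z axes.
In Python, from rig import readout, capture, camera_model, bot, spot_in, regions_of gives the robot as it stands.
- The arm moves only by the tool send_rows, never from a script. Its argument "moves" is a list that holds one entry, the list of rows, each a list of 7 numbers: the turn, a rotation vector about the tool's x, y, z in degrees, then the shift along the tool's x, y, z in cm, then the opening, from -1 (shut) to 1 (fully open). A call has exactly 5 rows; each row shifts and turns the commanded pose from where the row before left it, along the tool's axes as they then stand; what a row does not reach is not made up. A row lasts 1/10 s, in which the tool goes at most 50 mm and 8.59 degrees, less where a joint would pass 70% of its speed; a pose out of reach is approached as far as the arm can. A call with a gripper value outside its range is refused whole. The fingers move at their own pace and stop on an object; the grip force is fixed at half the most. Time passes only in rows, so rows that do not move let the fingers close, or fill a call up. It gives the time, the measured TCP pose, the force and the opening at its end, in the units of the state.
- readout.read_state(): the state, without advancing time (a new reading comes with each control period).
- capture(name): name is "scene" or "side" or "wrist"; returns the picture (420x560x3 uint8, blue, green, red); there is no depth.
- camera_model(name): a dict with "camera_matrix" (3x3 intrinsics, pixels), "k1" (the pictures are not rectified: a ray, as slopes to the right and down, at radius r is drawn at 1 + k1 r^2 times it, then the intrinsics apply), "pose" (4x4, takes a point from camera to world coordinates). Camera axes: x right, y up, looking along -z (the intrinsics and any distortion apply to the point x, -y, -z); pixel columns grow to the right and rows downward; lengths in m; the calibration is good to about 2 mm. A picture is of the moment at which its call begins: read the wrist's pose just before it. camera_model takes no time and is no camera call; for the wrist camera it gives the pose at the moment of the call.
- bot.hand_in(): hands the job in, once; it reports no verdict.
Trained networks look in the newest picture that a camera, given by its name, has taken for a name from the list of things; names that differ only in an ending like _2 or _b are one class to them, and where a whole thing is asked for, a point or a joint stands for the part that bears it (a point fixed in the world has none). Each returns a list of dicts, best first, with "p" (0 to 1); they miss things now and then, are a little off and sometimes report something else, mostly with a low value. They report only what shows in the picture. A call takes as long as a camera call.
- spot_in(camera, thing): "location" ([x, y, z] in m, in world coordinates, good to about 4 mm: the middle of the surface that is visible of it).
- regions_of(camera, thing): "mask" (420x560 bool, what is visible of it).
The state is a dict: "time_s": time; "joint_positions": joint angles; "qvel": joint speeds; "tau": joint torques, N m; "position": TCP position; "tcp_rot": TCP orientation; "force": force on the tool from outside, world axes, zero at the start; "moment": the same for the moment, N m; "opening": opening from 0.0 (shut) to 1.0 (fully open).
Only numpy, scipy, OpenCV 4.12 (cv2) and the standard library are available. Lean on these libraries where they do the work, as an engineer would, in place of code of your own. Each camera call takes 0.05 s, during which the arm holds its last target. There are 200 camera calls.

## Working session

There is one attempt and no reset: what is moved stays moved. The work goes in short steps, Python scripts to look and compute and a tool call to move; the robot and the scene stay as the last step left them, time stands still between calls to the robot, and variables do not carry over. Pictures are saved under pics/ and viewed, about 8 in all and at most 12, crops included, and the job is handed in when it is done.

Besides the shell and the picture viewer there is one more tool, called after "Emit:" by a JSON object that holds its "fn" and its "kwargs", one argument or row to a line. send_rows: Moves the arm, as the interface text tells. Its arguments: {"type":"object","properties":{"moves":{"type":"array","items":{"type":"array","items":{"type":"array","items":{"type":"number"}}}}},"required":["moves"]}

```bash
ls; mkdir -p pics; python3 - <<'E'
from rig import readout, capture, camera_model, bot, spot_in, regions_of
import cv2,numpy as np
s=readout.read_state();print(s)
ims=[]
for c in ("scene","side"):
    ims.append(capture(c)); 
    m=camera_model(c);print(c,np.round(m["pose"],3).tolist(),np.round(m["camera_matrix"],1).tolist(),m["k1"])
    for t in ("push_face","crank_axis","crank_grip","endstop","bed","carriage"):
        print(c,t,[(np.round(d["location"],4).tolist(),round(d["p"],2)) for d in spot_in(c,t)[:3]])
for c,i in zip(("scene","side"),ims): cv2.imwrite(f"pics/{c}0.png",i)
E
```

```text
pics
{'time_s': 0.0, 'joint_positions': array([ 5.92731398e+01,  3.02796859e+01,  8.21575543e+01,  7.11818538e-04,
        6.76890227e+01, -1.02287455e+01]), 'qvel': array([ 0.05513667, -0.05400212,  0.05733383,  0.04992166,  0.01393139,
       -0.01544562]), 'tau': array([ 1.30752604e-03, -4.40028727e+01, -1.76593101e+01,  6.33817725e-02,
        5.79895510e-02, -1.52559260e-04]), 'position': array([0.21845814, 0.58478382, 0.22155744]), 'tcp_rot': array([[-9.36681828e-01,  3.50179758e-01, -1.13585180e-03],
       [ 3.50181369e-01,  9.36680011e-01, -1.88845662e-03],
       [ 4.02630397e-04, -2.16663714e-03, -9.99997572e-01]]), 'force': array([-0.80289656, -0.81262176,  0.5998721 ]), 'moment': array([-0.03042722,  0.0149592 ,  0.03241924]), 'opening': 0.9986705866542763}
scene [[-0.64, -0.559, 0.527, 1.008], [0.768, -0.474, 0.43, 0.213], [0.009, 0.68, 0.733, 0.681], [0.0, 0.0, 0.0, 1.0]] [[528.3, 0.0, 278.8], [0.0, 528.3, 204.9], [0.0, 0.0, 1.0]] 0.06285819062210539
scene push_face [([0.5881, 0.02, 0.0705], 0.68)]
scene crank_axis [([0.5546, 0.1035, 0.1176], 0.83)]
scene crank_grip [([0.5538, 0.1052, 0.1195], 0.55), ([0.588, 0.0187, 0.0654], 0.4)]
scene endstop [([0.5862, 0.0492, 0.0655], 0.6)]
scene bed [([0.6063, 0.077, 0.0374], 0.75)]
scene carriage [([0.5882, 0.0199, 0.0648], 0.67)]
side [[0.996, 0.06, -0.072, 0.567], [-0.093, 0.703, -0.705, -0.614], [0.009, 0.709, 0.705, 0.622], [0.0, 0.0, 0.0, 1.0]] [[474.7, 0.0, 272.8], [0.0, 474.7, 204.3], [0.0, 0.0, 1.0]] -0.12209904238779486
side push_face [([0.5698, -0.0179, 0.0675], 0.67)]
side crank_axis [([0.5475, 0.1039, 0.1202], 0.91), ([0.5761, -0.1034, 0.031], 0.36)]
side crank_grip [([0.5445, 0.095, 0.1155], 0.59)]
side endstop [([0.5683, 0.0028, 0.0621], 0.94)]
side bed [([0.5757, -0.1013, 0.0294], 0.61)]
side carriage [([0.5728, -0.0172, 0.0631], 0.88)]
```

View pics/scene0.png

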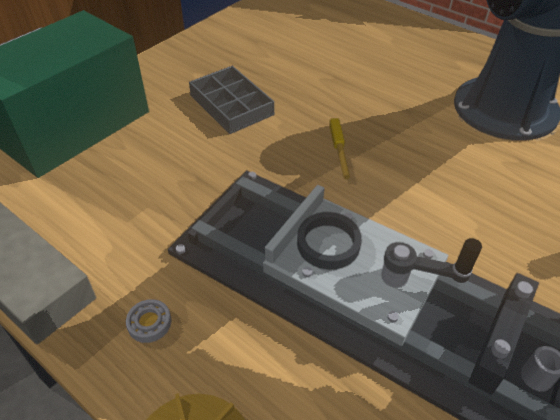

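View pics/side0.png

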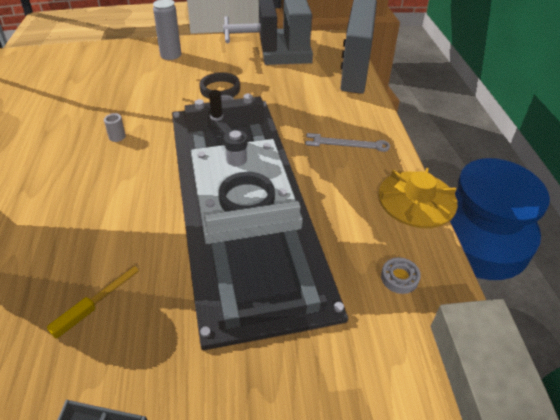

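The scene picture shows the bed's -y end at upper left (248,172)-(168,250), the carriage mid-bed, the grip at (468,258), the crank hub at (400,252), the end stop at (510,330) and the sleeve at (545,365). The side picture shows the near bed end at (205,340)-(345,320), the lip at (252,220), the hub at (236,137) and the grip at (215,103). I'll zoom in on the far end.

```bash
cat > h.py <<'E'
from rig import readout, capture, camera_model, bot, spot_in, regions_of
import cv2,numpy as np
def ray(c,uv,m=None):
    m=m or camera_model(c);K=np.array(m["camera_matrix"]);T=np.array(m["pose"])
    d=np.linalg.solve(K,[uv[0],uv[1],1.])[:2];u=d.copy()
    for _ in range(20): u=d/(1+m["k1"]*(u@u))
    return T[:3,3],T[:3,:3]@np.array([u[0],-u[1],-1])
def onz(c,uv,z,m=None):
    o,d=ray(c,uv,m);return o+d*(z-o[2])/d[2]
def proj(c,p,m=None):
    m=m or camera_model(c);T=np.array(m["pose"]);q=T[:3,:3].T@(np.asarray(p)-T[:3,3])
    u=np.array([q[0],-q[1]])/-q[2];u=u*(1+m["k1"]*(u@u));K=np.array(m["camera_matrix"])
    return (K@[u[0],u[1],1])[:2]
E
python3 - <<'E'
from h import *
a=cv2.imread("pics/scene0.png")[150:420,160:560];b=cv2.imread("pics/side0.png")[70:350,160:360]
a=cv2.resize(a,None,fx=2,fy=2,interpolation=cv2.INTER_CUBIC);b=cv2.resize(b,None,fx=2.1,fy=2.1,interpolation=cv2.INTER_CUBIC)
cv2.imwrite("pics/sc1.png",a);cv2.imwrite("pics/si1.png",b)
for c,uv,z in (("scene",(248,172),.014),("scene",(168,250),.014),("side",(205,340),.014),("side",(345,320),.014),("scene",(470,243),.166),("side",(215,93),.166)):print(c,uv,onz(c,uv,z).round(4))
E
```

```text
scene (248, 172) [ 0.5014 -0.274   0.014 ]
scene (168, 250) [ 0.717  -0.2501  0.014 ]
side (205, 340) [ 0.5079 -0.2701  0.014 ]
side (345, 320) [ 0.7131 -0.2553  0.014 ]
scene (470, 243) [0.5331 0.1334 0.166 ]
side (215, 93) [0.537  0.1341 0.166 ]
```

View pics/sc1.png

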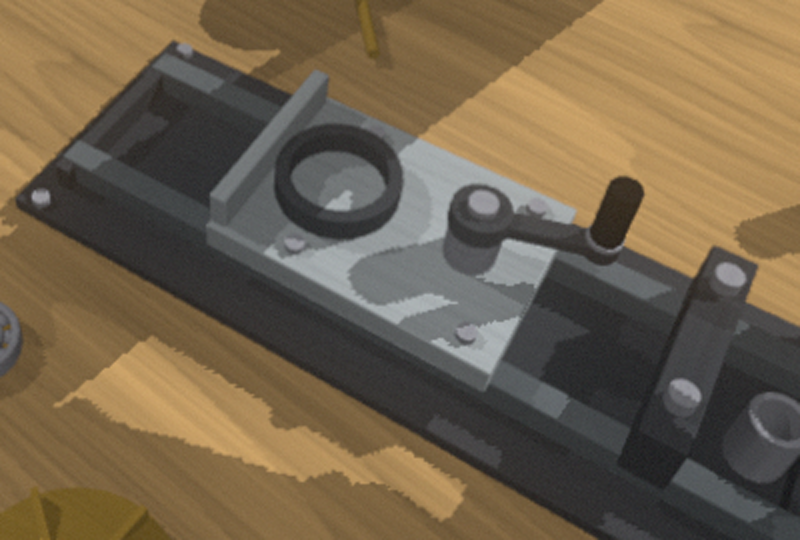

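View pics/si1.png

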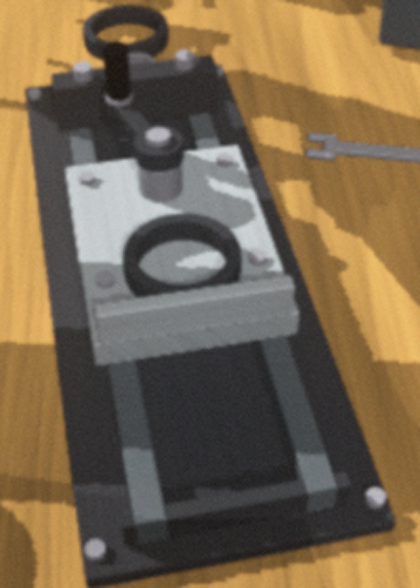

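The scene crop shows bed corners (175,41) and (18,203), lip top outer edge (318,71)-(211,193), plate +y corners (575,210) and (488,377), end-stop top corners (712,247) and (757,267), and grip top (626,184). The side crop shows bed corners (88,578), (393,520) and (27,90), plate far corners (67,165) and (238,145), and grip top (117,48). I'll fit bed pose, carriage, stop and crank from both views.

```bash
cat > fit.py <<'E'
from h import *
from scipy.optimize import least_squares
S=lambda u,v:("scene",(160+u/2,150+v/2)); D=lambda u,v:("side",(160+u/2.1,70+v/2.1))
# (cam,uv),(kind, x, dy, z): kind b=bed y, f=rel push face, s=rel stop -y face, g=grip
O=[(S(175,41),'b',-.11,-.3,.014),(S(18,203),'b',.11,-.3,.014),(D(88,578),'b',-.11,-.3,.014),(D(393,520),'b',.11,-.3,.014),(D(27,90),'b',-.11,.3,.014),
(S(575,210),'f',-.08,.22,.065),(S(488,377),'f',.08,.22,.065),(D(67,165),'f',-.08,.22,.065),(D(238,145),'f',.08,.22,.065),
(S(318,71),'f',-.075,0,.095),(S(211,193),'f',.075,0,.095),(S(712,247),'s',-.08,0,.09),(S(757,267),'s',-.08,.03,.09),
(S(626,184),'g',0,0,.166),(D(117,48),'g',0,0,.166)]
M={c:camera_model(c) for c in("scene","side")}
def pt(p,k,x,dy,z):
    bx,by,a,yf,ys,t=p
    if k=='g': x,y=-.08*np.sin(t),yf+.17+.08*np.cos(t)
    else: y=dy+{'b':0,'f':yf,'s':ys}[k]
    return np.array([bx+x*np.cos(a)-y*np.sin(a),by+x*np.sin(a)+y*np.cos(a),z])
def res(p): return np.concatenate([proj(c,pt(p,*k),M[c])-uv for (c,uv),*k in O])
if __name__=="__main__":
    r=least_squares(res,[.58,.03,.08,-.12,.15,.3],loss='soft_l1');p=r.x
    print(p.round(4),"yaw",np.degrees(p[2]).round(2),"crank",np.degrees(p[5]).round(1),"gap",(p[4]-p[3]-.22).round(4));print(res(p).reshape(-1,2).round(1).tolist())
    print("face",pt(p,'f',0,0,.075),"axis",pt(p,'f',0,.17,.142),"grip",pt(p,'g',0,0,.142),"stop",pt(p,'s',0,0,.09),"sleeve-end",pt(p,'b',0,.3,0))
    np.save("p.npy",p)
E
python3 fit.py
```

```text
[ 0.5721  0.0337  0.1215 -0.1385  0.169   0.3599] yaw 6.96 crank 20.6 gap 0.0874
[[-0.1, 0.0], [-1.6, -1.5], [-3.0, -0.2], [0.2, -0.5], [-1.5, -2.6], [0.9, 1.0], [-0.3, 0.7], [-1.6, 0.3], [-0.5, -0.8], [-2.1, -0.7], [-2.0, 1.2], [-0.4, -0.2], [0.4, 0.1], [-0.4, 1.1], [-3.9, -0.2]]
face [ 0.58885554 -0.10375178  0.075     ] axis [0.56825881 0.06499589 0.142     ] grip [0.5312173  0.13590376 0.142     ] stop [0.55160598 0.20143155 0.09      ] sleeve-end [0.53573048 0.33149845 0.        ]
```

```bash
cat >> h.py <<'E'
def pose():
    s=readout.read_state();R=s["tcp_rot"];return s,s["position"],np.degrees(np.arctan2(R[1,0],R[0,0]))
def rows(way,p0=None,psi0=None,first=False):
    """way: list of (x,y,z,psi); rows in cm/deg, tool down. first: turn applied before shift"""
    s,p,a=pose(); p=p if p0 is None else np.array(p0); a=a if psi0 is None else psi0
    out=[]
    for x,y,z,b in way:
        t=np.radians(b if first else a);d=np.array([x,y,z])-p
        sh=100*np.array([d[0]*np.cos(t)+d[1]*np.sin(t),d[0]*np.sin(t)-d[1]*np.cos(t),-d[2]])
        out.append([0,0,round(a-b,2),*sh.round(2)]);p=np.array([x,y,z]);a=b
    return out
def line(tgt,n,**k):
    s,p,a=pose();return rows([(*(p+(np.array(tgt[:3])-p)*i/n),a+(tgt[3]-a)*i/n) for i in range(1,n+1)],**k)
E
python3 - <<'E'
from h import *
print("can",onz("side",(168,57),0),onz("side",(165,3),.0),onz("side",(228,20),.1))
for r in line((.5925,-.1335,.22,97),17):print(r)
E
```

```text
can [0.39645016 0.60768677 0.        ] [0.35657102 1.00575646 0.        ] [0.56748266 0.60558115 0.1       ]
[0, 0, np.float64(3.68), np.float64(-3.54), np.float64(-3.19), np.float64(0.02)]
[0, 0, np.float64(3.68), np.float64(-3.74), np.float64(-2.96), np.float64(0.02)]
[0, 0, np.float64(3.68), np.float64(-3.92), np.float64(-2.71), np.float64(0.02)]
[0, 0, np.float64(3.68), np.float64(-4.09), np.float64(-2.46), np.float64(0.02)]
[0, 0, np.float64(3.68), np.float64(-4.23), np.float64(-2.19), np.float64(0.02)]
[0, 0, np.float64(3.68), np.float64(-4.37), np.float64(-1.91), np.float64(0.02)]
[0, 0, np.float64(3.68), np.float64(-4.48), np.float64(-1.63), np.float64(0.02)]
[0, 0, np.float64(3.68), np.float64(-4.57), np.float64(-1.34), np.float64(0.02)]
[0, 0, np.float64(3.68), np.float64(-4.65), np.float64(-1.04), np.float64(0.02)]
[0, 0, np.float64(3.68), np.float64(-4.71), np.float64(-0.74), np.float64(0.02)]
[0, 0, np.float64(3.68), np.float64(-4.75), np.float64(-0.44), np.float64(0.02)]
[0, 0, np.float64(3.68), np.float64(-4.76), np.float64(-0.13), np.float64(0.02)]
[0, 0, np.float64(3.68), np.float64(-4.76), np.float64(0.17), np.float64(0.02)]
[0, 0, np.float64(3.68), np.float64(-4.74), np.float64(0.48), np.float64(0.02)]
[0, 0, np.float64(3.68), np.float64(-4.7), np.float64(0.78), np.float64(0.02)]
[0, 0, np.float64(3.68), np.float64(-4.64), np.float64(1.08), np.float64(0.02)]
[0, 0, np.float64(3.68), np.float64(-4.56), np.float64(1.38), np.float64(0.02)]
```

Emit:
{"fn": "send_rows", "kwargs": {
  "moves": [
    [[0, 0, 3.7, -3.5, -3.2, 0, -1], [0, 0, 3.7, -3.7, -3.0, 0, -1], [0, 0, 3.7, -3.9, -2.7, 0, -1], [0, 0, 3.7, -4.1, -2.5, 0, -1], [0, 0, 3.7, -4.2, -2.2, 0, -1]]
  ]
}}

```text
time_s: 1.2
position: [0.3277, 0.372, 0.2228]
tcp_rot: [[-0.776, 0.631, 0.001], [0.631, 0.776, 0.0], [-0.0, 0.001, -1.0]]
force: [1.1, 0.2, 0.1]
opening: 0.628
```

Emit:
{"fn": "send_rows", "kwargs": {
  "moves": [
    [[0, 0, 3.7, -4.4, -1.9, 0, -1], [0, 0, 3.7, -4.5, -1.6, 0, -1], [0, 0, 3.7, -4.6, -1.3, 0, -1], [0, 0, 3.7, -4.65, -1.0, 0, -1], [0, 0, 3.7, -4.7, -0.7, 0, -1]]
  ]
}}

```text
time_s: 1.7
position: [0.439, 0.1606, 0.2229]
tcp_rot: [[-0.535, 0.845, 0.001], [0.845, 0.535, 0.0], [-0.0, 0.001, -1.0]]
force: [1.2, 1.9, 0.5]
opening: 0.174
```

```bash
python3 - <<'E'
from h import *
s,p,a=pose();print(s["time_s"],p,a,s["force"],s["opening"])
for r in line((.5925,-.1335,.22,97),8):print(*r)
E
```

```text
1.7 [0.43897405 0.16059524 0.2229297 ] 122.33875757809169 [1.24867863 1.94248942 0.50592081] 0.17402813652054194
0 0 3.17 -4.13 -0.35 0.04
0 0 3.17 -4.15 -0.12 0.04
0 0 3.17 -4.15 0.11 0.04
0 0 3.17 -4.13 0.34 0.04
0 0 3.17 -4.11 0.57 0.04
0 0 3.17 -4.07 0.8 0.04
0 0 3.17 -4.02 1.02 0.04
0 0 3.17 -3.96 1.24 0.04
```

Emit:
{"fn": "send_rows", "kwargs": {
  "moves": [
    [[0, 0, 3.2, -4.1, -0.35, 0, -1], [0, 0, 3.2, -4.15, -0.1, 0, -1], [0, 0, 3.2, -4.15, 0.1, 0, -1], [0, 0, 3.2, -4.15, 0.35, 0, -1], [0, 0, 3.2, -4.1, 0.55, 0, -1]]
  ]
}}

```text
time_s: 2.2
position: [0.5349, -0.0229, 0.2228]
tcp_rot: [[-0.281, 0.96, 0.001], [0.96, 0.281, 0.0], [-0.0, 0.001, -1.0]]
force: [-0.2, 0.5, -0.9]
opening: 0.005
```

Emit:
{"fn": "send_rows", "kwargs": {
  "moves": [
    [[0, 0, 3.2, -4.05, 0.8, 0, -1], [0, 0, 3.2, -4.0, 1.0, 0, -1], [0, 0, 3.0, -3.95, 1.25, 0, -1], [0, 0, 0, 0, 0, 3, -1], [0, 0, 0, 0, 0, 4, -1]]
  ]
}}

```text
time_s: 2.7
position: [0.5943, -0.1338, 0.154]
tcp_rot: [[-0.121, 0.993, 0.007], [0.993, 0.121, -0.003], [-0.004, 0.007, -1.0]]
force: [-0.2, 0.6, -0.2]
opening: 0.006
```

```bash
python3 - <<'E'
from h import *
s,p,a=pose();print(s["time_s"],p,a,s["force"],s["opening"])
for r in line((.5925,-.1335,.058,97),4):print(*r)
cv2.imwrite("pics/s2.png",capture("scene"))
E
```

```text
2.7 [ 0.59429492 -0.13379116  0.15396823] 96.96273342227009 [-0.23839593  0.59508661 -0.18980346] 0.005814720708203944
0 0 -0.01 0.01 -0.04 2.4
0 0 -0.01 0.01 -0.04 2.4
0 0 -0.01 0.01 -0.04 2.4
0 0 -0.01 0.01 -0.04 2.4
```

View pics/s2.png

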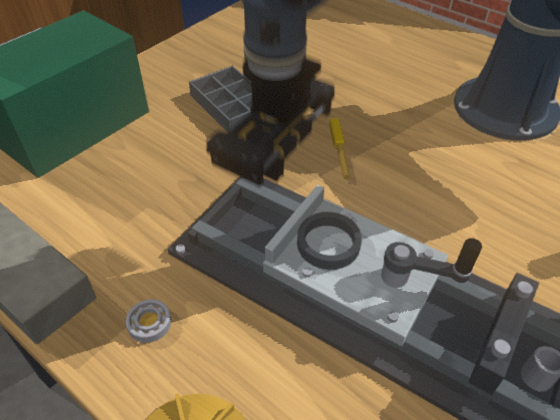

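The gripper is above the rails behind the lip, with its fingertips hidden near (245,175), and is well aligned across the bed. Descending now.

Emit:
{"fn": "send_rows", "kwargs": {
  "moves": [
    [[0, 0, 0, 0, 0, 3.5, -1], [0, 0, 0, 0, 0, 3.5, -1], [0, 0, 0, 0, 0, 2.3, -1], [0, 0, 0, 0.6, 0, 0, -1], [0, 0, 0, 0.6, 0, 0, -1]]
  ]
}}

```text
time_s: 3.25
position: [0.5902, -0.1188, 0.0601]
tcp_rot: [[-0.123, 0.992, -0.0], [0.992, 0.123, 0.0], [0.0, -0.0, -1.0]]
force: [0.1, -0.2, 0.4]
opening: 0.008
```

Emit:
{"fn": "send_rows", "kwargs": {
  "moves": [
    [[0, 0, 0, 0.4, 0, 0, -1], [0, 0, 0, 0.4, 0, 0, -1], [0, 0, 0, 0.4, 0, 0, -1], [0, 0, 0, 0.4, 0, 0, -1], [0, 0, 0, 0.4, 0, 0, -1]]
  ]
}}

```text
time_s: 3.75
position: [0.5892, -0.1026, 0.0615]
tcp_rot: [[-0.126, 0.992, 0.004], [0.992, 0.126, -0.006], [-0.007, 0.004, -1.0]]
force: [-0.7, -9.7, -1.8]
opening: 0.001
```

Emit:
{"fn": "send_rows", "kwargs": {
  "moves": [
    [[0, 0, 0, 0.6, 0, 0, -1], [0, 0, 0, 0.6, 0, 0, -1], [0, 0, 0, 0.6, 0, 0, -1], [0, 0, 0, 0.6, 0, 0, -1], [0, 0, 0, 0.6, 0, 0, -1]]
  ]
}}

```text
time_s: 4.25
position: [0.5854, -0.0728, 0.0615]
tcp_rot: [[-0.126, 0.992, 0.004], [0.992, 0.126, -0.006], [-0.007, 0.003, -1.0]]
force: [-1.2, -10.3, -1.1]
opening: 0.005
```

Emit:
{"fn": "send_rows", "kwargs": {
  "moves": [
    [[0, 0, 0, 0.6, 0, 0, -1], [0, 0, 0, 0.6, 0, 0, -1], [0, 0, 0, 0.5, 0, 0, -1], [0, 0, 0, 0.5, 0, 0, -1], [0, 0, 0, 0.5, 0, 0, -1]]
  ]
}}

```text
time_s: 4.75
position: [0.582, -0.0458, 0.0615]
tcp_rot: [[-0.126, 0.992, 0.004], [0.992, 0.126, -0.006], [-0.006, 0.003, -1.0]]
force: [-1.3, -10.1, -0.4]
opening: -0.0
```

```bash
cat >> h.py <<'E'
def bed(p):
    P=np.load("p.npy");c,s=np.cos(P[2]),np.sin(P[2]);d=np.asarray(p)[:2]-P[:2];return np.array([c*d[0]+s*d[1],-s*d[0]+c*d[1]])
E
python3 - <<'E'
from h import *
s,p,a=pose();print(s["time_s"],p,a,s["force"],bed(p))
cv2.imwrite("pics/s3.png",cv2.resize(capture("scene")[150:420,200:560],None,fx=2,fy=2,interpolation=cv2.INTER_CUBIC))
E
```

```text
4.75 [ 0.5820114  -0.04576198  0.06153805] 97.21714194955186 [ -1.31452917 -10.089204    -0.42136939] [ 0.00023216 -0.08008854]
```

View pics/s3.png

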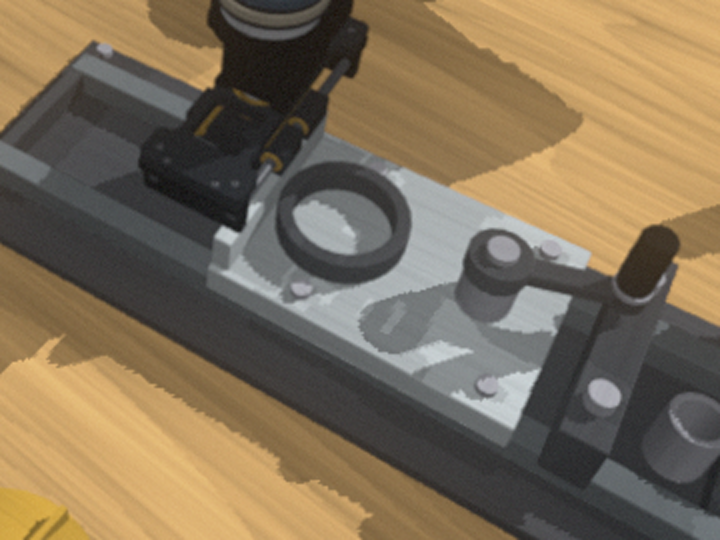

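The carriage has been pushed most of the way. The plate's +y corner is at crop (510,440) and the stop's lower corner is about (543,465), so roughly 20 mm of gap remain and the fit agrees. I'll continue slowly.

Emit:
{"fn": "send_rows", "kwargs": {
  "moves": [
    [[0, 0, 0, 0.3, 0, 0, -1], [0, 0, 0, 0.3, 0, 0, -1], [0, 0, 0, 0.25, 0, 0, -1], [0, 0, 0, 0.2, 0, 0, -1], [0, 0, 0, 0.1, 0, 0, -1]]
  ]
}}

```text
time_s: 5.3
position: [0.5805, -0.034, 0.0615]
tcp_rot: [[-0.126, 0.992, 0.004], [0.992, 0.126, -0.005], [-0.006, 0.003, -1.0]]
force: [-1.4, -9.9, -0.6]
opening: 0.003
```

```bash
python3 - <<'E'
from h import *
s,p,a=pose();print(s["time_s"],p,a,s["force"],bed(p))
i=capture("scene");cv2.imwrite("pics/s4f.png",i)
s=capture("side");cv2.imwrite("pics/s4s.png",s)
A=cv2.resize(i[270:400,400:550],None,fx=4,fy=4,interpolation=cv2.INTER_CUBIC);cv2.imwrite("pics/s4.png",A)
P=np.load("p.npy")
from fit import pt
for k in [('s',.08,0,.09),('s',.08,0,.04),('s',.08,.03,.09),('s',.08,.03,.04),('s',.08,0,.065)]: 
    q=proj("scene",pt(P,*k));print(k,((q-[400,270])*4).round(0))
P[3]=bed(p)[1]+.0095
for k in [('f',.08,.22,.065),('f',.08,.22,.04)]:
    q=proj("scene",pt(P,*k));print(k,((q-[400,270])*4).round(0))
E
```

```text
5.3 [ 0.58051305 -0.03399471  0.06150816] 97.21749042627506 [-1.3984868  -9.92003476 -0.56749304] [ 0.00017054 -0.06822642]
('s', 0.08, 0, 0.09) [307. 385.]
('s', 0.08, 0, 0.04) [263. 459.]
('s', 0.08, 0.03, 0.09) [411. 440.]
('s', 0.08, 0.03, 0.04) [360. 512.]
('s', 0.08, 0, 0.065) [285. 423.]
('f', 0.08, 0.22, 0.065) [260. 409.]
('f', 0.08, 0.22, 0.04) [239. 445.]
```

View pics/s4.png

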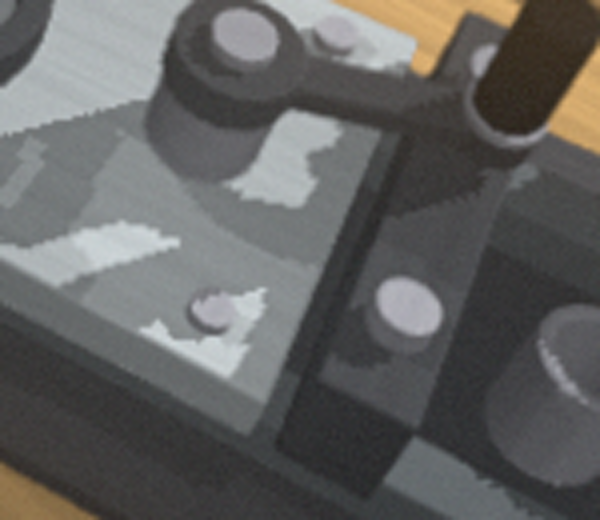

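The enlarged view puts the plate's top corner at (270,403) and the stop edge at the same height at (298,408). That is about a 7 mm gap, agreeing with the fit's 7.7 mm.

Emit:
{"fn": "send_rows", "kwargs": {
  "moves": [
    [[0, 0, 0, 0.12, 0, 0, -1], [0, 0, 0, 0.12, 0, 0, -1], [0, 0, 0, 0.1, 0, 0, -1], [0, 0, 0, 0.06, 0, 0, -1], [0, 0, 0, 0.02, 0, 0, -1]]
  ]
}}

```text
time_s: 5.9
position: [0.58, -0.0299, 0.0615]
tcp_rot: [[-0.126, 0.992, 0.004], [0.992, 0.126, -0.005], [-0.006, 0.003, -1.0]]
force: [-1.8, -8.8, -0.8]
opening: -0.0
```

Emit:
{"fn": "send_rows", "kwargs": {
  "moves": [
    [[0, 0, 0, 0.02, 0, 0, -1], [0, 0, 0, 0.02, 0, 0, -1], [0, 0, 0, 0.01, 0, 0, -1], [0, 0, 0, 0.01, 0, 0, -1], [0, 0, 0, 0.01, 0, 0, -1]]
  ]
}}

```text
time_s: 6.4
position: [0.5799, -0.0293, 0.0615]
tcp_rot: [[-0.126, 0.992, 0.004], [0.992, 0.126, -0.005], [-0.006, 0.003, -1.0]]
force: [-2.1, -8.9, -0.8]
opening: 0.009
```

Emit:
{"fn": "send_rows", "kwargs": {
  "moves": [
    [[0, 0, 0, 0.02, 0, 0, -1], [0, 0, 0, 0.02, 0, 0, -1], [0, 0, 0, 0.01, 0, 0, -1], [0, 0, 0, 0.01, 0, 0, -1], [0, 0, 0, 0.01, 0, 0, -1]]
  ]
}}

```text
time_s: 6.9
position: [0.5799, -0.0286, 0.0615]
tcp_rot: [[-0.126, 0.992, 0.004], [0.992, 0.126, -0.005], [-0.006, 0.003, -1.0]]
force: [-0.5, -9.6, -0.9]
opening: 0.009
```

Emit:
{"fn": "send_rows", "kwargs": {
  "moves": [
    [[0, 0, 0, 0.02, 0, 0, -1], [0, 0, 0, 0.02, 0, 0, -1], [0, 0, 0, 0.01, 0, 0, -1], [0, 0, 0, 0.01, 0, 0, -1], [0, 0, 0, 0.01, 0, 0, -1]]
  ]
}}

```text
time_s: 7.4
position: [0.5798, -0.0279, 0.0615]
tcp_rot: [[-0.126, 0.992, 0.004], [0.992, 0.126, -0.005], [-0.006, 0.003, -1.0]]
force: [-0.9, -9.5, -0.7]
opening: 0.009
```

Emit:
{"fn": "send_rows", "kwargs": {
  "moves": [
    [[0, 0, 0, 0.02, 0, 0, -1], [0, 0, 0, 0.02, 0, 0, -1], [0, 0, 0, 0.01, 0, 0, -1], [0, 0, 0, 0.01, 0, 0, -1], [0, 0, 0, 0.01, 0, 0, -1]]
  ]
}}

```text
time_s: 7.9
position: [0.5797, -0.0272, 0.0615]
tcp_rot: [[-0.126, 0.992, 0.004], [0.992, 0.126, -0.005], [-0.006, 0.003, -1.0]]
force: [-1.8, -9.5, -1.0]
opening: 0.003
```

Emit:
{"fn": "send_rows", "kwargs": {
  "moves": [
    [[0, 0, 0, 0.02, 0, 0, -1], [0, 0, 0, 0.02, 0, 0, -1], [0, 0, 0, 0.01, 0, 0, -1], [0, 0, 0, 0.01, 0, 0, -1], [0, 0, 0, 0.01, 0, 0, -1]]
  ]
}}

```text
time_s: 8.4
position: [0.5796, -0.0266, 0.0615]
tcp_rot: [[-0.126, 0.992, 0.004], [0.992, 0.126, -0.005], [-0.006, 0.003, -1.0]]
force: [-0.6, -8.7, 0.3]
opening: 0.002
```

Emit:
{"fn": "send_rows", "kwargs": {
  "moves": [
    [[0, 0, 0, 0.02, 0, 0, -1], [0, 0, 0, 0.02, 0, 0, -1], [0, 0, 0, 0.01, 0, 0, -1], [0, 0, 0, 0.01, 0, 0, -1], [0, 0, 0, 0.01, 0, 0, -1]]
  ]
}}

```text
time_s: 8.9
position: [0.5796, -0.0266, 0.0615]
tcp_rot: [[-0.126, 0.992, 0.004], [0.992, 0.126, -0.006], [-0.007, 0.003, -1.0]]
force: [-1.1, -11.6, -0.7]
opening: 0.003
```

Emit:
{"fn": "send_rows", "kwargs": {
  "moves": [
    [[0, 0, 0, 0.02, 0, 0, -1], [0, 0, 0, 0.02, 0, 0, -1], [0, 0, 0, 0.01, 0, 0, -1], [0, 0, 0, 0.01, 0, 0, -1], [0, 0, 0, 0, 0, 0, -1]]
  ]
}}

```text
time_s: 9.4
position: [0.5796, -0.0266, 0.0615]
tcp_rot: [[-0.126, 0.992, 0.004], [0.992, 0.126, -0.007], [-0.008, 0.003, -1.0]]
force: [-0.4, -12.8, 0.3]
opening: 0.004
```

Emit:
{"fn": "send_rows", "kwargs": {
  "moves": [
    [[0, 0, 0, 0.03, 0, 0, -1], [0, 0, 0, 0.03, 0, 0, -1], [0, 0, 0, 0.03, 0, 0, -1], [0, 0, 0, 0.01, 0, 0, -1], [0, 0, 0, 0, 0, 0, -1]]
  ]
}}

```text
time_s: 9.9
position: [0.5796, -0.0266, 0.0615]
tcp_rot: [[-0.127, 0.992, 0.004], [0.992, 0.127, -0.009], [-0.009, 0.003, -1.0]]
force: [-2.1, -16.8, -1.6]
opening: 0.004
```

The carriage is against the stop: the position stays fixed at y = -0.0266 while the push rises to 17 N, below 35 N. Backing off and lifting.

Emit:
{"fn": "send_rows", "kwargs": {
  "moves": [
    [[0, 0, 0, -1, 0, 0, -1], [0, 0, 0, -2, 0, 0, -1], [0, 0, 0, 0, 0, -3, 0], [0, 0, 0, 0, 0, -5, 0], [0, 0, 0, 0, 0, -5, 0]]
  ]
}}

```text
time_s: 10.4
position: [0.5812, -0.0509, 0.1916]
tcp_rot: [[-0.123, 0.992, -0.0], [0.992, 0.123, 0.001], [0.001, -0.0, -1.0]]
force: [0.6, 1.1, 0.4]
opening: 0.191
```

Emit:
{"fn": "send_rows", "kwargs": {
  "moves": [
    [[0, 0, 0, 0, 0, -4, 0.6], [0, 0, 0, 0, 0, 0, 0.6], [0, 0, 0, 0, 0, 0, 0.6], [0, 0, 0, 0, 0, 0, 0.6], [0, 0, 0, 0, 0, 0, 0.6]]
  ]
}}

```text
time_s: 10.9
position: [0.5804, -0.0507, 0.228]
tcp_rot: [[-0.124, 0.992, -0.003], [0.992, 0.124, 0.001], [0.002, -0.003, -1.0]]
force: [-0.6, -0.3, 0.4]
opening: 0.651
```

```bash
python3 - <<'E'
from h import *
from fit import pt
s,p,a=pose();print(s["time_s"],p,a,s["force"],s["opening"])
P=np.load("p.npy");P[3]=-.0513;np.save("p.npy",P)
for c in("scene","side"):
    i=capture(c);cv2.imwrite(f"pics/5{c}.png",i)
    for t in ("crank_grip","endstop"):
        for d in regions_of(c,t)[:2]:
            v,u=np.nonzero(d["mask"]);print(c,t,round(d["p"],2),len(u),u.mean().round(1),v.mean().round(1),u.min(),u.max(),v.min(),v.max())
    print("pred grip top/mid",proj(c,pt(P,'g',0,0,.166)).round(1),proj(c,pt(P,'g',0,0,.142)).round(1))
w=[cv2.resize(cv2.imread("pics/5scene.png")[200:400,340:560],None,fx=1.8,fy=1.8),cv2.resize(cv2.imread("pics/5side.png")[50:250,150:370],None,fx=1.8,fy=1.8)]
cv2.imwrite("pics/5.png",np.hstack(w))
E
```

```text
10.9 [ 0.58037135 -0.05071399  0.22796338] 97.10536839204453 [-0.57527384 -0.26050166  0.36465956] 0.6510093118966805
scene crank_grip 0.59 2583 501.5 291.9 446 557 269 314
scene endstop 0.57 21943 430.9 300.9 315 556 208 395
pred grip top/mid [546.3 275.2] [538.7 286.8]
side endstop 0.71 8288 233.7 151.9 185 287 94 205
pred grip top/mid [206.4  69.4] [207.4  80.2]
```

View pics/5.png

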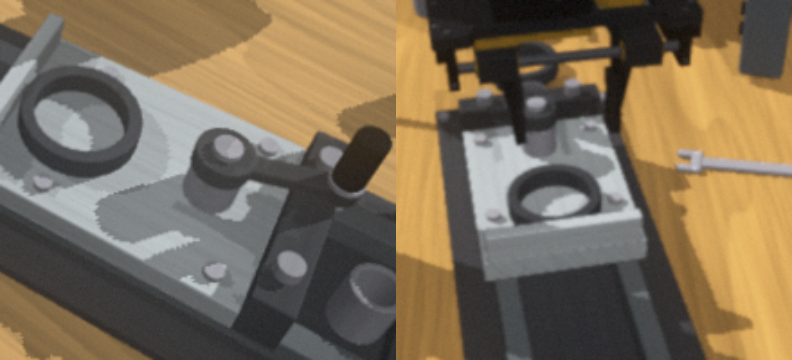

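The scene crop shows the carriage plate against the stop, the stop unmoved with its bolts at (330,157) and (292,265), and the grip top at crop (375,140), which is full-frame (548,278). In the side crop the gripper hides the grip.

```bash
python3 - <<'E'
from h import *
from fit import pt
P=np.load("p.npy")
g=onz("scene",(548.3,277.8),.166);ax=pt(P,'f',0,.17,.142);d=g-ax
print("g",g,"fit",pt(P,'g',0,0,.142),"ax",ax,"r",np.hypot(*d[:2]),"dir",np.degrees(np.arctan2(d[1],d[0])),np.degrees(P[2]+P[5])+90)
f=pt(P,'g',0,0,.142)
for r in line((*((g+f)[:2]/2),.228,117.5),6):print(*r)
E
```

```text
g [0.52274091 0.2255548  0.166     ] fit [0.52065478 0.2224419  0.142     ] ax [0.55769628 0.15153403 0.142     ] r 0.08185934663992457 dir 115.27843195729504 117.58208077536304
0 0 -3.4 4.67 -0.42 0.01
0 0 -3.4 4.69 -0.14 0.01
0 0 -3.4 4.69 0.14 0.01
0 0 -3.4 4.67 0.41 0.01
0 0 -3.4 4.64 0.69 0.01
0 0 -3.4 4.59 0.97 0.01
```

Emit:
{"fn": "send_rows", "kwargs": {
  "moves": [
    [[0, 0, -3.4, 4.7, -0.4, 0, 0.5], [0, 0, -3.4, 4.7, -0.15, 0, 0.5], [0, 0, -3.4, 4.7, 0.15, 0, 0.5], [0, 0, -3.4, 4.65, 0.4, 0, 0.5], [0, 0, -3.4, 4.6, 0.7, 0, 0.5]]
  ]
}}

```text
time_s: 11.7
position: [0.5316, 0.1796, 0.2294]
tcp_rot: [[-0.41, 0.912, -0.0], [0.912, 0.41, 0.0], [0.0, -0.0, -1.0]]
force: [-0.0, -0.8, -0.3]
opening: 0.748
```

Emit:
{"fn": "send_rows", "kwargs": {
  "moves": [
    [[0, 0, -3, 4.6, 1, 0, 0.5], [0, 0, 0, 0, 0, 1.5, 0.5], [0, 0, 0, 0, 0, 1, 0.5], [0, 0, 0, 0, 0, 0, 0.5], [0, 0, 0, 0, 0, 0, 0.5]]
  ]
}}

```text
time_s: 12.2
position: [0.5228, 0.223, 0.2042]
tcp_rot: [[-0.454, 0.891, -0.001], [0.891, 0.454, -0.0], [0.0, -0.001, -1.0]]
force: [-0.1, 0.5, 0.1]
opening: 0.749
```

```bash
python3 - <<'E'
from h import *
s,p,a=pose();print(s["time_s"],p,a,s["force"],s["opening"])
w=[capture("scene")[100:360,330:560],capture("side")[20:280,100:330],capture("wrist")]
w[2]=cv2.resize(w[2],(320,240))
cv2.imwrite("pics/6.png",np.hstack([cv2.copyMakeBorder(x,0,260-x.shape[0],0,0,cv2.BORDER_CONSTANT) for x in w]))
m=camera_model("wrist")
from fit import pt
P=np.load("p.npy");print(proj("wrist",pt(P,'g',0,0,.166),m)*4/7,proj("wrist",p-[0,0,.0],m)*4/7)
E
```

```text
12.2 [0.52280874 0.22303826 0.20423078] 117.00289351851009 [-0.05974804  0.51626133  0.07101203] 0.7493221484123527
[155.47036033 134.46805558] [157.42082993 148.49689825]
```

View pics/6.png

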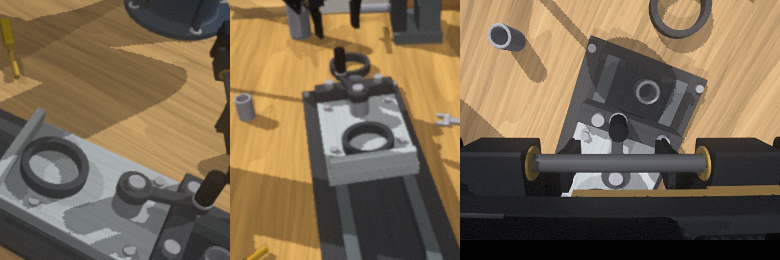

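The wrist picture shows the grip top at panel (159,121), centred between the fingers. The stop and sleeve are beyond it and untouched.

```bash
python3 - <<'E'
from h import *
for v in(119,123,127):print(onz("wrist",(159*1.75,v*1.75),.166), onz("scene",(330+211,100+180),.166))
E
```

```text
[0.51624565 0.23941135 0.166     ] [0.5312676 0.2203979 0.166    ]
[0.51822948 0.23552862 0.166     ] [0.5312676 0.2203979 0.166    ]
[0.52023447 0.23160455 0.166     ] [0.5312676 0.2203979 0.166    ]
```

```bash
python3 - <<'E'
from h import *
i=capture("wrist");cv2.imwrite("pics/7w.png",i)
cv2.imwrite("pics/7.png",cv2.resize(i[150:350,180:380],None,fx=3,fy=3,interpolation=cv2.INTER_CUBIC))
from fit import pt
P=np.load("p.npy")
for k in [('g',0,0,.166),('g',0,0,.116),('f',-.08,.22,.065),('f',.08,.22,.065),('s',-.08,.03,.09),('s',.08,.03,.09),('f',0,.17,.125)]:print(k,((proj("wrist",pt(P,*k))-[180,150])*3).round())
E
```

```text
('g', 0, 0, 0.166) [276. 257.]
('g', 0, 0, 0.116) [279. 194.]
('f', -0.08, 0.22, 0.065) [ 91. 169.]
('f', 0.08, 0.22, 0.065) [576. 338.]
('s', -0.08, 0.03, 0.09) [107.  88.]
('s', 0.08, 0.03, 0.09) [643. 279.]
('f', 0, 0.17, 0.125) [282. 496.]
```

View pics/7.png

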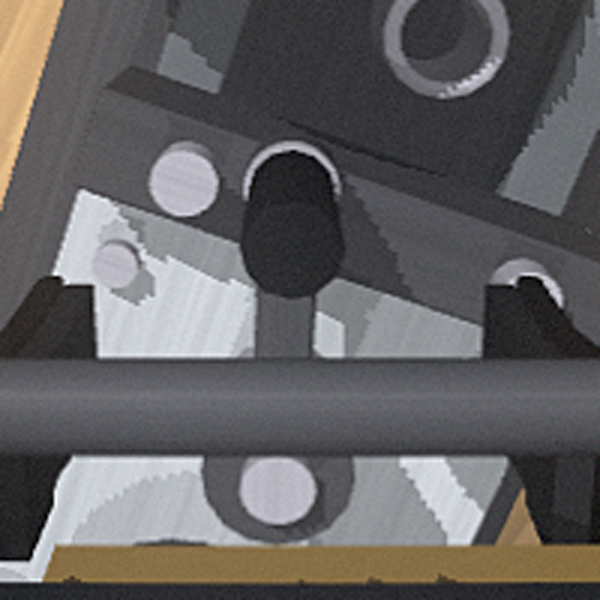

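The wrist crop shows the grip top at (292,248) and the hub at (282,488). The crank direction is therefore about 115°, and the grip lies within about 2 mm of the finger centre line. Descending, then narrowing the jaws to about 28 mm as a loose fork.

Emit:
{"fn": "send_rows", "kwargs": {
  "moves": [
    [[0, 0, 1, 0.1, 0, 2, 0.5], [0, 0, 0, 0, 0, 3, 0.5], [0, 0, 0, 0, 0, 2.5, 0.2], [0, 0, 0, 0, 0, 0.4, -0.36], [0, 0, 0, 0, 0, 0, -0.36]]
  ]
}}

```text
time_s: 12.9
position: [0.5221, 0.2246, 0.1253]
tcp_rot: [[-0.439, 0.898, -0.001], [0.898, 0.439, -0.0], [0.0, -0.001, -1.0]]
force: [0.7, -0.1, 0.3]
opening: 0.563
```

Emit:
{"fn": "send_rows", "kwargs": {
  "moves": [
    [[0, 0, 0, 0, 0, 0, -0.36], [0, 0, 0, 0, 0, 0, -0.36], [0, 0, 0, 0, 0, 0, -0.36], [0, 0, 0, 0, 0, 0, -0.36], [0, 0, 0, 0, 0, 0, -0.36]]
  ]
}}

```text
time_s: 13.4
position: [0.5222, 0.225, 0.126]
tcp_rot: [[-0.44, 0.898, 0.001], [0.898, 0.44, 0.0], [-0.0, 0.001, -1.0]]
force: [-0.4, -0.7, 0.0]
opening: 0.324
```

```bash
cat > arc.py <<'E'
from h import *
from fit import pt
import sys
P=np.load("p.npy");ax=pt(P,'f',0,.17,.142);r=.081
def th(p): d=p-ax;return np.degrees(np.arctan2(d[1],d[0])),np.hypot(*d[:2])
if __name__=="__main__":
    s,p,a=pose();t,rr=th(p);T=np.radians(t)
    f=s["force"];print("t",s["time_s"],"th",t.round(2),"r",rr.round(4),"psi",a.round(1),"z",p[2].round(4),"open",s["opening"].round(3),"Ftan(cw resist +)",np.round(f[0]*-np.sin(T)+f[1]*np.cos(T),2),"Frad",np.round(f[0]*np.cos(T)+f[1]*np.sin(T),2),"Fz",f[2].round(1))
    st=float(sys.argv[1]) if len(sys.argv)>1 else 4
    way=[]
    for i in range(1,6):
        b=np.radians(t-st*i);way.append((ax[0]+r*np.cos(b),ax[1]+r*np.sin(b),.124,t-st*i))
    for q in rows(way,first=len(sys.argv)>2):print(*q)
E
python3 arc.py 4
```

```text
Traceback (most recent call last):
  File "arc.py", line 8, in <module>
    f=s["force"];print("t",s["time_s"],"th",t.round(2),"r",rr.round(4),"psi",a.round(1),"z",p[2].round(4),"open",s["opening"].round(3),"Ftan(cw resist +)",np.round(f[0]*-np.sin(T)+f[1]*np.cos(T),2),"Frad",np.round(f[0]*np.cos(T)+f[1]*np.sin(T),2),"Fz",f[2].round(1))
                                                                                                                 ^^^^^^^^^^^^^^^^^^
AttributeError: 'float' object has no attribute 'round'
```

```bash
sed -i 's/s\["opening"\].round(3)/round(s["opening"],3)/' arc.py; python3 arc.py 4
```

```text
t 13.4 th 115.78 r 0.0816 psi 116.1 z 0.126 open 0.324 Ftan(cw resist +) 0.68 Frad -0.46 Fz 0.0
0 0 4.32 -0.08 0.56 0.2
0 0 4.0 -0.02 0.57 -0.0
0 0 4.0 -0.02 0.57 -0.0
0 0 4.0 -0.02 0.57 -0.0
0 0 4.0 -0.02 0.57 -0.0
```

Emit:
{"fn": "send_rows", "kwargs": {
  "moves": [
    [[0, 0, 6.3, -0.1, 0.85, 0.15, -0.36], [0, 0, 6, -0.05, 0.85, 0, -0.36], [0, 0, 6, -0.05, 0.85, 0, -0.36], [0, 0, 6, -0.05, 0.85, 0, -0.36], [0, 0, 6, -0.05, 0.85, 0, -0.36]]
  ]
}}

```text
time_s: 13.9
position: [0.5632, 0.2322, 0.1239]
tcp_rot: [[0.077, 0.997, -0.002], [0.997, -0.077, -0.0], [-0.0, -0.002, -1.0]]
force: [-1.4, -0.7, 0.5]
opening: 0.321
```

```bash
python3 arc.py 2
```

```text
t 13.9 th 86.11 r 0.0809 psi 85.6 z 0.1239 open 0.321 Ftan(cw resist +) 1.3 Frad -0.8 Fz 0.5
0 0 1.47 0.01 0.28 -0.01
0 0 2.0 -0.0 0.28 -0.0
0 0 2.0 -0.0 0.28 -0.0
0 0 2.0 -0.0 0.28 -0.0
0 0 2.0 -0.0 0.28 -0.0
```

Emit:
{"fn": "send_rows", "kwargs": {
  "moves": [
    [[0, 0, 1.7, 0, 0.28, 0, -0.36], [0, 0, 2, 0, 0.28, 0, -0.36], [0, 0, 2, 0, 0.28, 0, -0.36], [0, 0, 2, 0, 0.28, 0, -0.36], [0, 0, 2, -0.05, 0.28, 0, -0.36]]
  ]
}}

```text
time_s: 14.4
position: [0.5767, 0.2298, 0.124]
tcp_rot: [[0.24, 0.971, -0.001], [0.971, -0.24, 0.0], [-0.0, -0.001, -1.0]]
force: [-1.6, 0.4, 1.7]
opening: 0.32
```

```bash
python3 arc.py 2
```

```text
t 14.4 th 76.34 r 0.0806 psi 76.1 z 0.124 open 0.32 Ftan(cw resist +) 1.66 Frad 0.04 Fz 1.7
0 0 1.76 0.04 0.28 -0.0
0 0 2.0 -0.0 0.28 -0.0
0 0 2.0 -0.0 0.28 -0.0
0 0 2.0 -0.0 0.28 -0.0
0 0 2.0 -0.0 0.28 -0.0
```

Emit:
{"fn": "send_rows", "kwargs": {
  "moves": [
    [[0, 0, 2, 0, 0.28, 0, -0.36], [0, 0, 2, 0, 0.28, 0, -0.36], [0, 0, 2, 0, 0.28, 0, -0.36], [0, 0, 2, 0, 0.28, 0, -0.36], [0, 0, 2, 0, 0.28, 0, -0.36]]
  ]
}}

```text
time_s: 14.9
position: [0.5899, 0.2253, 0.1239]
tcp_rot: [[0.405, 0.914, -0.002], [0.914, -0.405, -0.0], [-0.001, -0.001, -1.0]]
force: [-1.2, 0.4, -0.6]
opening: 0.319
```

```bash
python3 arc.py 2
```

```text
t 14.9 th 66.43 r 0.0804 psi 66.1 z 0.1239 open 0.319 Ftan(cw resist +) 1.2 Frad -0.14 Fz -0.6
0 0 1.67 0.05 0.28 -0.01
0 0 2.0 -0.0 0.28 -0.0
0 0 2.0 -0.0 0.28 -0.0
0 0 2.0 -0.0 0.28 -0.0
0 0 2.0 -0.0 0.28 -0.0
```

Emit:
{"fn": "send_rows", "kwargs": {
  "moves": [
    [[0, 0, 2, 0, 0.28, 0, -0.36], [0, 0, 2, 0, 0.28, 0, -0.36], [0, 0, 2, 0, 0.28, 0, -0.36], [0, 0, 2, 0, 0.28, 0, -0.36], [0, 0, 2, 0, 0.28, 0, -0.36]]
  ]
}}

```text
time_s: 15.4
position: [0.6022, 0.2188, 0.1238]
tcp_rot: [[0.558, 0.83, -0.002], [0.83, -0.558, -0.0], [-0.001, -0.001, -1.0]]
force: [-1.1, -0.2, 0.1]
opening: 0.319
```

```bash
python3 arc.py 2
```

```text
t 15.4 th 56.52 r 0.0806 psi 56.1 z 0.1238 open 0.319 Ftan(cw resist +) 0.84 Frad -0.78 Fz 0.1
0 0 1.58 0.04 0.28 -0.02
0 0 2.0 -0.0 0.28 -0.0
0 0 2.0 -0.0 0.28 -0.0
0 0 2.0 -0.0 0.28 -0.0
0 0 2.0 -0.0 0.28 -0.0
```

Emit:
{"fn": "send_rows", "kwargs": {
  "moves": [
    [[0, 0, 1.8, 0, 0.28, 0, -0.36], [0, 0, 2, 0, 0.28, 0, -0.36], [0, 0, 2, 0, 0.28, 0, -0.36], [0, 0, 2, 0, 0.28, 0, -0.36], [0, 0, 2, 0, 0.28, 0, -0.36]]
  ]
}}

```text
time_s: 15.9
position: [0.6111, 0.2115, 0.1234]
tcp_rot: [[0.692, 0.722, -0.006], [0.722, -0.692, 0.002], [-0.003, -0.006, -1.0]]
force: [-4.5, 2.5, 1.0]
opening: 0.322
```

```bash
python3 arc.py 2
```

```text
t 15.9 th 48.3 r 0.0803 psi 46.2 z 0.1234 open 0.322 Ftan(cw resist +) 5.02 Frad -1.19 Fz 1.0
0 0 -0.07 0.07 0.28 -0.06
0 0 2.0 -0.0 0.28 -0.0
0 0 2.0 -0.0 0.28 -0.0
0 0 2.0 -0.0 0.28 -0.0
0 0 2.0 -0.0 0.28 -0.0
```

Force jumped to 5 N, so the screw came tight somewhere in 56–48.5°. I'll go on to a TCP angle of about 32°, which gives 17–24° of slip.

Emit:
{"fn": "send_rows", "kwargs": {
  "moves": [
    [[0, 0, 2, 0.03, 0.28, 0, -0.36], [0, 0, 2, 0, 0.28, 0, -0.36], [0, 0, 2, 0, 0.28, 0, -0.36], [0, 0, 2, 0, 0.28, 0, -0.36], [0, 0, 2, 0, 0.28, 0, -0.36]]
  ]
}}

```text
time_s: 16.4
position: [0.621, 0.2016, 0.1235]
tcp_rot: [[0.807, 0.591, -0.006], [0.591, -0.807, 0.002], [-0.003, -0.005, -1.0]]
force: [-3.2, 4.2, 1.5]
opening: 0.318
```

```bash
python3 arc.py 2
```

```text
t 16.4 th 38.36 r 0.0807 psi 36.2 z 0.1235 open 0.318 Ftan(cw resist +) 5.28 Frad 0.05 Fz 1.5
0 0 -0.13 0.03 0.28 -0.05
0 0 2.0 -0.0 0.28 -0.0
0 0 2.0 -0.0 0.28 -0.0
0 0 2.0 -0.0 0.28 -0.0
0 0 2.0 -0.0 0.28 -0.0
```

Emit:
{"fn": "send_rows", "kwargs": {
  "moves": [
    [[0, 0, 2, 0, 0.28, 0, -0.36], [0, 0, 2, 0, 0.28, 0, -0.36], [0, 0, 2, 0, 0.28, 0, -0.36], [0, 0, 0.5, 0, 0.07, 0, -0.36], [0, 0, 0, 0, 0, 0, -0.36]]
  ]
}}

```text
time_s: 16.9
position: [0.6268, 0.1942, 0.1236]
tcp_rot: [[0.868, 0.497, -0.004], [0.497, -0.868, 0.002], [-0.002, -0.004, -1.0]]
force: [-3.7, 4.1, 1.4]
opening: 0.319
```

```bash
python3 arc.py 2
```

```text
t 16.9 th 31.67 r 0.0812 psi 29.8 z 0.1236 open 0.319 Ftan(cw resist +) 5.44 Frad -0.97 Fz 1.4
0 0 0.13 -0.02 0.28 -0.04
0 0 2.0 -0.0 0.28 -0.0
0 0 2.0 -0.0 0.28 -0.0
0 0 2.0 -0.0 0.28 -0.0
0 0 2.0 -0.0 0.28 -0.0
```

Slip is now estimated at 17–24°. Backing the fork off the grip, opening and lifting.

Emit:
{"fn": "send_rows", "kwargs": {
  "moves": [
    [[0, 0, 0, 0, -0.2, 0, -0.36], [0, 0, 0, 0, -0.25, 0, -0.36], [0, 0, 0, 0, 0, 0, 0.2], [0, 0, 0, 0, 0, 0, 0.2], [0, 0, 0, 0, 0, 0, 0.2]]
  ]
}}

```text
time_s: 17.4
position: [0.6271, 0.1963, 0.1242]
tcp_rot: [[0.868, 0.497, 0.001], [0.497, -0.868, -0.0], [0.001, 0.001, -1.0]]
force: [-0.4, 0.6, 0.8]
opening: 0.516
```

Emit:
{"fn": "send_rows", "kwargs": {
  "moves": [
    [[0, 0, 0, 0, 0, -2, 0.2], [0, 0, 0, 0, 0, -4, 0.2], [0, 0, 0, 0, 0, -4, 0.2], [0, 0, 0, 0, 0, -4, 0.2], [0, 0, 0, 0, 0, 0, 0.2]]
  ]
}}

```text
time_s: 17.9
position: [0.6309, 0.197, 0.2716]
tcp_rot: [[0.868, 0.497, 0.015], [0.497, -0.868, 0.002], [0.014, 0.006, -1.0]]
force: [0.4, -0.6, -0.1]
opening: 0.597
```

Emit:
{"fn": "send_rows", "kwargs": {
  "moves": [
    [[0, 0, 0, -4, 0, -2, 0.2], [0, 0, 0, -4, 0, -2, 0.2], [0, 0, 0, -4, 0, 0, 0.2], [0, 0, 0, 0, 0, 0, 0.2], [0, 0, 0, 0, 0, 0, 0.2]]
  ]
}}

```text
time_s: 18.4
position: [0.5221, 0.1365, 0.3042]
tcp_rot: [[0.868, 0.496, 0.001], [0.496, -0.868, 0.0], [0.001, 0.0, -1.0]]
force: [-0.7, -0.0, -0.6]
opening: 0.6
```

```bash
python3 - <<'E'
from arc import *
s,p,a=pose();print(s["time_s"],p,s["force"],s["opening"])
i=capture("scene");cv2.imwrite("pics/8sc.png",i);j=capture("side");cv2.imwrite("pics/8si.png",j)
cv2.imwrite("pics/8.png",np.hstack([cv2.resize(i[180:400,330:560],None,fx=1.7,fy=1.7),cv2.resize(j[50:270,140:370],None,fx=1.7,fy=1.7)]))
for t in (28,34,40):
    q=ax+[.08*np.cos(np.radians(t)),.08*np.sin(np.radians(t)),.024];print(t,proj("scene",q).round(1),(proj("scene",q)-[330,180])*1.7,(proj("side",q)-[140,50])*1.7+[391,0])
k=cv2.imread("pics/5scene.png");print("stop bolt shift check:")
# stop patch shift between before-contact picture and now
for ref in("scene0","s4f","5scene"):
    t=cv2.imread(f"pics/{ref}.png")[330:365,485:520]
    r=cv2.matchTemplate(i[320:375,475:530],t,cv2.TM_CCOEFF_NORMED);print(ref,r.max(),np.unravel_index(r.argmax(),r.shape))
E
```

```text
18.4 [0.5221367  0.1365135  0.30416221] [-0.73292501 -0.04450214 -0.57469275] 0.5998783357955068
28 [478.2 320.2] [252.00471018 238.41062848] [600.4163332   43.29408572]
34 [486.2 321.4] [265.53526283 240.36700506] [596.0847553   40.25330015]
40 [494.  321.8] [278.88281935 241.13577325] [591.18958232  37.48978944]
stop bolt shift check:
scene0 0.9398978 (np.int64(10), np.int64(10))
s4f 0.9887904 (np.int64(10), np.int64(10))
5scene 0.90519243 (np.int64(10), np.int64(10))
```

View pics/8.png

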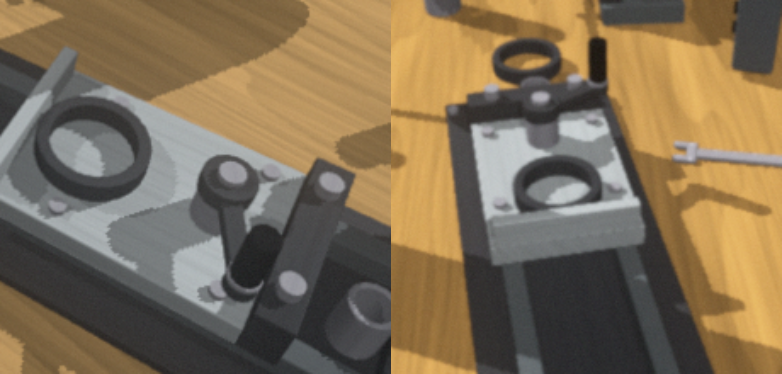

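The last picture shows the plate's +y edge flush against the stop and the stop's bolt with no pixel shift since the start. The grip top is at crop (268,234), about 34°, where it was left, and the arm is clear.

```bash
python3 -c "
from rig import bot
print(bot.hand_in())"
```

```text
the job is handed in; nothing more can be done
None
```

The carriage is against the end stop and clamped, and I handed the job in at about 18.5 s of robot time.

- **Carriage:** I pushed it with the closed fingers. It met the stop within about 1 mm of where the fit put it, then held still while I raised the push to 17 N, well under the 35 N that shoves the stop. Matching the stop's bolt across pictures from start to end showed no shift.
- **Clamping:** I turned the crank clockwise with the jaws as a loose fork around the grip. The force at the grip rose from about 1 N to about 5 N when the screw came tight, somewhere within an 8° stretch. I turned on for another 16.6° while it held 5.0–5.4 N, so the slip should be about 17–24°.
- **Letting go:** I backed off, opened the jaws and lifted clear. The last pictures show the carriage still flush with the stop, and the crank at about 34°, where I left it.

**Not confirmed:**
- I did not measure the clutch slip or the shoe rise directly. The slip figure comes from force and arm position.
- The networks' results for the crank grip and end stop were unreliable, so I used corners picked by eye from the pictures, fitted over two cameras. They agreed to about 3–4 mm.

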